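# Load the sample rack in reverse order

### The arm

A 7-joint arm with a two-finger parallel gripper is mounted at the origin on a cart in front of the work surface, level with it; the furniture and walls round the work are solid. World frame = base frame: x ahead of the robot, y to its left, z up, the work surface at z = 0. Lengths are in m, angles in rad, forces in N, time in s.
With the tool pointing down it reaches from about 0.35 to 0.9 m from the base axis. Payload 8.1 kg.
Tool frame: the origin (TCP) lies at the very end of the fingers, on their centre line; the grasp point (between the pads) lies 19 mm behind it; z points along the fingers, y is the line along which they close (so a half turn about z gives the same grasp; the last joint's range is limited). The gripper opens to 92 mm and grips with 3 to 60 N. Pads are 19 mm wide; open, the fingers measure 130 mm over their backs; the gripper's body (75 mm by 190 mm) begins 47 mm behind the grasp point.
Start: joints at [1.211, 0.434, 0.025, 1.573, -0.012, 1.134, -0.075], TCP at [0.159, -0.605, 0.227] pointing down, gripper open.
Joint ranges: [-2.62, 2.62], [-0.44, 2.09], [-1.27, 1.32], [0.08, 2.57], [-1.32, 4.46], [0.12, 2], [-2.74, 2.74]. Speed limits (rad/s): [2.22, 2.22, 3.01, 3.01, 3.14, 3.14, 3.14].

### API

Orientations are given as a unit quaternion [x, y, z, w].
In Python, from plant import robot, cams, ticket gives the robot as it stands.
- The arm moves only by the shell command python3 -m creep 'ROWS'. ROWS is JSON, a list that holds one entry, the list of rows, each a list of 7 numbers: the closure, from -1 (fully open) to 1 (shut), then the shift along the tool's x, y, z in cm, then the turn, a rotation vector about the tool's x, y, z in degrees. In form: [[[gripper, dx, dy, dz, wx, wy, wz], ...]]. A call has 1 to 20 rows; each row is the pose to reach, as a shift and turn from the pose commanded when the call began, along the tool's axes at that moment; what a row does not reach only later rows make up. A row lasts 1/10 s, in which the tool goes at most 50 mm and 8.59 degrees, less where a joint would pass 70% of its speed; a pose out of reach is approached as far as the arm can. A call with a gripper value outside its range is refused whole. The fingers move at their own pace and stop on an object; the grip force is fixed at half the most. Time passes only in rows, so rows that repeat a pose let the fingers close. It gives the time, the measured TCP pose, the force, the opening and the grip force at its end, in the units of the state.
- robot.get_state(): the state, without advancing time (a new reading comes with each control period).
- cams.camera(name): name is "side" or "top"; returns the picture (480x640x3 uint8, blue, green, red); there is no depth.
- cams.get_calibration(name): a dict with "vfov" (degrees; the focal length in pixels is half the picture's height over the tangent of half this angle, whatever the lens; pixels are square), "cx", "cy" (the principal point, pixels), "rvec" (rotation vector, rad) and "tvec" (3), from world to camera coordinates, as OpenCV has them. Camera axes: x right, y down, z forward; pixel columns grow to the right and rows downward; lengths in m; the calibration is good to about 2 mm. A picture is of the moment at which its call begins. get_calibration takes no time and is no camera call.
- ticket.job_done(): hands the job in; it is judged then, once.
The state is a dict: "time": time; "joint_pos": joint angles; "qvel": joint speeds; "joint_efforts": joint torques, N m; "tool_pos": TCP position; "tool_rot": TCP orientation; "contact_force": force on the tool from outside, world axes, zero at the start; "ft_torque": the same for the moment, N m; "opening": opening from 0.0 (shut) to 1.0 (fully open); "gripper_force": force on a finger pad.
Only numpy, scipy, OpenCV 4.12 (cv2) and the standard library are available. Lean on these libraries where they do the work, as an engineer would, in place of code of your own. Each camera call takes 0.05 s, during which the arm holds its last target. There are 200 camera calls.

### The job

Four samples stand in the pucks of the aluminium rail in order of arrival, and the white rack is loaded the other way round. Move them into the rack's four bays, one to a bay, in reverse order along the row: the sample that stands leftmost on the rail (as the robot sees it) goes into the rightmost bay, the second from the left into the second from the right, and so on. Keep each one upright, set it down on the bay's floor rather than dropping it, and leave all four standing there.

Things in the scene. Friction and masses are not known exactly. Their poses are not given: they have to be found in the camera images.
- rail: Aluminium carrier rail fixed on the worktop, 54 x 212 mm, 12 mm high at its ends, with four round grey pucks in a row holding the samples. Origin: centre of its underside on the worktop; y along the row to the robot's left (turned up to about 10 degrees), x across it, z up. Puck places: y = +72, +24, -24, -72 mm. Tall equipment: x > 0.62, and y < -0.04 with x > 0.47.
- rack: Empty white rack fixed on the worktop, 52 x 196 mm, 12 mm high, a lug at each end: four square bays in a row, each 44 x 44 mm inside, walls and dividers 4 mm, bay floor 4 mm above the worktop. Origin: centre of its underside on the worktop; y along the row to the robot's left (turned up to about 10 degrees), x across it, z up. Bay centres: y = +72, +24, -24, -72 mm, x = 0.
- tall_vial: Tall clear sample vial with an orange cap, 27 mm in diameter, 62 mm high. Origin: centre of its underside, z up its axis. Hard, loose, 20 to 40 g. Grip its sides from above, 30 to 40 mm above its underside, fingers in front of and behind the row. Starts upright in puck_1, underside 9 mm above the worktop.
- pale_vial: Small sample vial with a black cap and pale, nearly clear contents, 22 mm in diameter, 50 mm high. Origin: centre of its underside, z up its axis. Hard, loose, 20 to 40 g. Grip its sides from above, 30 to 40 mm above its underside, fingers in front of and behind the row. Starts upright in puck_2, underside 9 mm above the worktop.
- grey_vial: Small sample vial with a black cap and grey contents in its lower half, 22 mm in diameter, 48 mm high. Origin: centre of its underside, z up its axis. Hard, loose, 20 to 40 g. Grip its sides from above, 30 to 40 mm above its underside, fingers in front of and behind the row. Starts upright in puck_3, underside 9 mm above the worktop.
- jar: Plain jar with a white cap, 29 mm in diameter, 46 mm high. Origin: centre of its underside, z up its axis. Hard, loose, 30 to 55 g. Grip its sides from above, 30 to 40 mm above its underside, fingers in front of and behind the row. Starts upright in puck_4, underside 9 mm above the worktop.
- puck_1: Grey round puck fixed in the rail, 43 mm in diameter, with a 35 mm wide, 9 mm deep recess; its rim stands 18 mm above the worktop. It holds tall_vial at the start and does not move, so it marks where tall_vial stood in the row. Pucks look alike; their order in the rail changes. Origin: centre of its underside, 4 mm above the worktop; axes as the rail's.
- puck_2: Grey round puck fixed in the rail, 43 mm in diameter, with a 35 mm wide, 9 mm deep recess; its rim stands 18 mm above the worktop. It holds pale_vial at the start and does not move, so it marks where pale_vial stood in the row. Pucks look alike; their order in the rail changes. Origin: centre of its underside, 4 mm above the worktop; axes as the rail's.
- puck_3: Grey round puck fixed in the rail, 43 mm in diameter, with a 35 mm wide, 9 mm deep recess; its rim stands 18 mm above the worktop. It holds grey_vial at the start and does not move, so it marks where grey_vial stood in the row. Pucks look alike; their order in the rail changes. Origin: centre of its underside, 4 mm above the worktop; axes as the rail's.
- puck_4: Grey round puck fixed in the rail, 43 mm in diameter, with a 35 mm wide, 9 mm deep recess; its rim stands 18 mm above the worktop. It holds jar at the start and does not move, so it marks where jar stood in the row. Pucks look alike; their order in the rail changes. Origin: centre of its underside, 4 mm above the worktop; axes as the rail's.
There are look-alikes about, which are no part of the job. What is shaped like the pale_vial but blue or pink is not meant.

How it is judged:
By the outcome, as a careful person would: the job done as asked, in the order asked, and still so for the second after the job is handed in, with the robot touching nothing.
It also fails if it takes over 106 s, if anything falls off the work surface, if the arm or the gripper's body presses on something with over 40 N, if the wrist force passes 120 N, or if a joint passes its speed limit or range.

## Working session

There is one attempt and no reset: what is moved stays moved. The work goes in short steps, Python scripts to look and compute and a shell command to move; the robot and the scene stay as the last step left them, time stands still between calls to the robot, and variables do not carry over. Pictures are saved under pics/ and viewed, at most 14 in all, crops included, and the job is handed in when it is done.

```bash
mkdir -p pics; ls; python3 - <<'E'
from plant import robot,cams
import cv2
s=robot.get_state();print({k:s[k] for k in('time','tool_pos','tool_rot','opening','contact_force')})
for n in('side','top'):
    cv2.imwrite(f'pics/{n}0.png',cams.camera(n));print(n,cams.get_calibration(n))
E
```

```text
pics
{'time': 0.0, 'tool_pos': array([ 0.15857072, -0.60404507,  0.22596858]), 'tool_rot': array([ 9.91771129e-01,  1.28021268e-01, -1.70686785e-04, -7.43815899e-04]), 'opening': 1.002284699275173, 'contact_force': array([0.20392499, 0.36436197, 0.2425497 ])}
side {'vfov': 42.586784438697535, 'cx': 324.95076615217823, 'cy': 241.73961610190338, 'rvec': array([ 0.93920599, -2.35735565,  1.24039283]), 'tvec': array([0.58937506, 0.16368164, 1.00208494])}
top {'vfov': 57.91592641914022, 'cx': 321.3376364007124, 'cy': 243.71427215019258, 'rvec': array([ 2.16500128, -2.19063779,  0.11073272]), 'tvec': array([0.2830544 , 0.54694613, 0.83742581])}
```

View pics/side0.png

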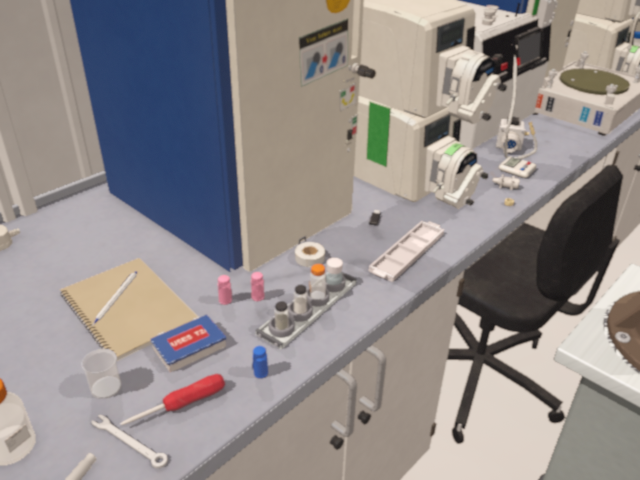

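View pics/top0.png

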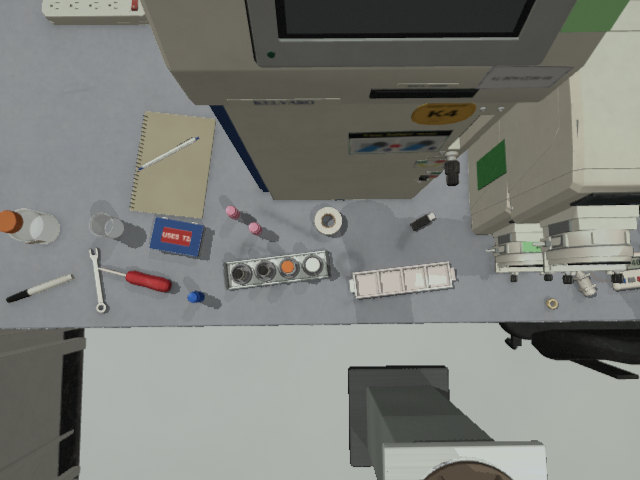

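```bash
cat > h.py <<'E'
import numpy as np,cv2
from plant import cams
def cal(n):
    c=cams.get_calibration(n);f=240/np.tan(np.radians(c['vfov']/2))
    K=np.array([[f,0,c['cx']],[0,f,c['cy']],[0,0,1.]]);R=cv2.Rodrigues(c['rvec'])[0]
    return K,R,np.array(c['tvec'])
def ray(n,uv):
    K,R,t=cal(n);d=R.T@np.linalg.solve(K,[uv[0],uv[1],1.]);return -R.T@t,d/np.linalg.norm(d)
def plane(n,uv,z):
    o,d=ray(n,uv);return o+d*(z-o[2])/d[2]
def proj(n,p):
    K,R,t=cal(n);q=K@(R@np.asarray(p,float)+t);return q[:2]/q[2]
def tri(a,b):  # pixel in side, pixel in top -> point, miss distance
    o,d=ray('side',a);p,e=ray('top',b);s=np.linalg.lstsq(np.c_[d,-e],p-o,rcond=None)[0]
    A=o+s[0]*d;B=p+s[1]*e;return (A+B)/2,np.linalg.norm(A-B)
E
python3 - <<'E'
from h import *
s=cv2.imread('pics/side0.png');t=cv2.imread('pics/top0.png')
up=lambda i,k:cv2.resize(i,None,fx=k,fy=k,interpolation=cv2.INTER_CUBIC)
a=up(s[215:345,250:450],4);b=up(t[240:305,215:460],3.2653)
cv2.imwrite('pics/c_side.png',a);cv2.imwrite('pics/c_top.png',up(t[235:310,210:335],6))
for n in('side','top'):print(n,ray(n,(320,240)))
for uv in((241,273),(265,270),(289,268),(313,265)):print(plane('top',uv,.058))
for uv in((403,280),(452,275),(355,286),(400,325)):print(plane('top',uv,.012))
E
```

```text
side (array([-0.04706658,  0.94522036,  0.69474606]), array([ 0.55203847, -0.6067705 , -0.57191178]))
top (array([0.47026443, 0.28448628, 0.88230991]), array([ 0.10136602, -0.00616864, -0.99483007]))
[0.4931278  0.42974512 0.058     ]
[0.49826338 0.38433557 0.058     ]
[0.50151355 0.33883717 0.058     ]
[0.50666833 0.29323956 0.058     ]
[0.47654108 0.11382086 0.012     ]
[0.48534902 0.01504697 0.012     ]
[0.46575445 0.21024324 0.012     ]
[0.38768238 0.12241944 0.012     ]
```

View pics/c_side.png

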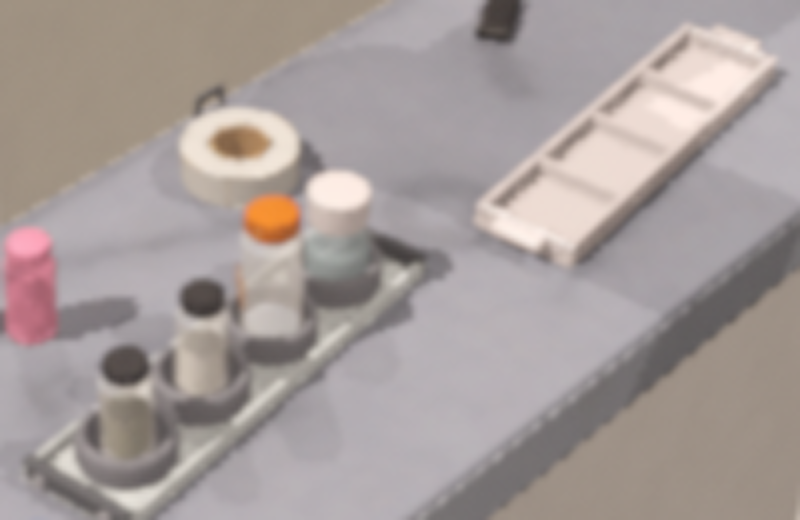

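View pics/c_top.png

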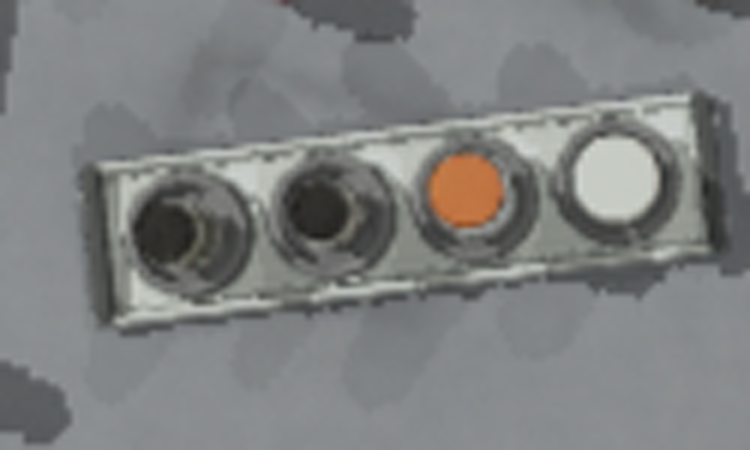

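```bash
cat > m.py <<'E'
from h import *
t=cv2.imread('pics/top0.png');s=cv2.imread('pics/side0.png')
def blob(m,uv,r):
    w=np.zeros(m.shape,np.uint8);cv2.circle(w,(int(uv[0]),int(uv[1])),r,255,-1);m=cv2.bitwise_and(m.astype(np.uint8)*255,w)
    n,l,st,c=cv2.connectedComponentsWithStats(m);i=1+np.argmax(st[1:,4]);return c[i],st[i,4]
B,G,R=[t[...,i].astype(int) for i in range(3)]
dark=(B<50)&(G<50)&(R<50);org=(R-B>70);wh=(B>185)&(G>185)&(R>185)
for n,m,uv,sd in(('grey',dark,(237.5,273.5),(281.5,305.7)),('pale',dark,(263,270),(300.8,288.8)),('tall',org,(288,267),(318,268.3)),('jar',wh,(313,264.7),(334.5,262))):
    c,a=blob(m,uv,8);p,d=tri(sd,c);print(n,c.round(1),a,p.round(4),'miss %.4f'%d)
hsv=cv2.cvtColor(t,cv2.COLOR_BGR2HSV)
m=((R>150)&(R-B>=5)).astype(np.uint8)*255;m[:,:335]=0;m[:,470:]=0;m[:255]=0;m[305:]=0
m=cv2.morphologyEx(m,cv2.MORPH_CLOSE,np.ones((5,5)))
cs=cv2.findContours(m,cv2.RETR_EXTERNAL,2)[0];c=max(cs,key=cv2.contourArea)
w=np.array([plane('top',q[0],.012)[:2] for q in c]).astype(np.float32)
r=cv2.minAreaRect(w);print('rack',r,cv2.contourArea(c),t[280,390],t[250,380])
E
python3 m.py; python3 - <<'E'
import cv2
t=cv2.imread('pics/top0.png');cv2.imwrite('pics/c_rack.png',cv2.resize(t[250:310,340:465],None,fx=6,fy=6,interpolation=cv2.INTER_CUBIC))
E
```

```text
grey [237.1 273.6] 48 [0.4925 0.4384 0.0519] miss 0.0005
pale [262.4 270.2] 58 [0.4981 0.3897 0.0546] miss 0.0001
tall [287.2 266.2] 112 [0.5047 0.3418 0.0669] miss 0.0004
jar [312.  264.3] 131 [0.5085 0.2954 0.0532] miss 0.0007
rack ((0.47804930806159973, 0.11591996252536774), (0.05141479894518852, 0.21248286962509155), 6.005547523498535) 2475.0 [177 186 192] [129 128 125]
```

View pics/c_rack.png

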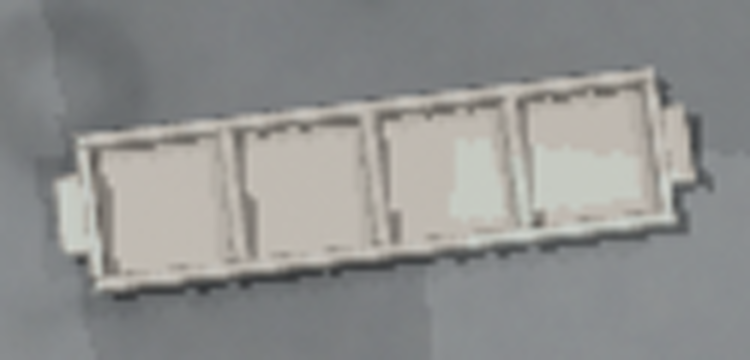

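Side view: the row, from the robot's left to right, is a black cap with grey contents at (281,306), a black cap with pale contents at (301,289), the orange cap at (318,268) and the white cap at (334,262). The top view has them at (237,274), (262,270), (287,266) and (312,264). The pink vials at side (225,290) and (258,286) and the blue one at (260,362) stand off the rail and are not meant. In the enlarged crop, the contents of the leftmost vial are greyer, so it is the grey_vial and its neighbour is the pale_vial. The empty rack is centred at top (402.5,279.6).

```bash
cat >> h.py <<'E'
from scipy.spatial.transform import Rotation as Ro
def go(x,y,z,yaw,st=None):
    "shift (cm) and turn (deg) in tool axes from the measured pose to TCP x,y,z, tool down, fingers closing along yaw"
    from plant import robot
    st=st or robot.get_state();R0=Ro.from_quat(st['tool_rot']);a=np.radians(yaw);c,s=np.cos(a),np.sin(a)
    Rt=Ro.from_matrix(np.array([[-s,c,0],[c,s,0],[0,0,-1.]]))
    return (R0.inv().apply(np.array([x,y,z])-st['tool_pos'])*100).round(2),(R0.inv()*Rt).as_rotvec(degrees=True).round(1)
E
python3 - <<'E'
from h import *
S=lambda u,v:((u+.5)/4-.5+250,(v+.5)/4-.5+215)
T=lambda u,v:((u+.5)/6-.5+340,(v+.5)/6-.5+250)
P=[tri(S(*a),T(*b)) for a,b in(((482,215),(80,138)),((568,262),(100,290)),((690,28),(652,70)),((777,64),(678,222)))]
for p in P:print('rack corner',p[0].round(4),'miss %.4f'%p[1])
print('rack centre',np.mean([p[0] for p in P],0))
# pucks rims: top ellipse centres, plane z=.018
for u,v in((195,230),(333,213),(479,197),(617,182)):print('puck',plane('top',((u+.5)/6-.5+210,(v+.5)/6-.5+235),.018).round(4))
S2=lambda u,v:S(u,v)
for a,b in(((128,437),(195,230)),((205,375),(333,213)),((272,318),(479,197))):
    p=tri(S(*a),((b[0]+.5)/6-.5+210,(b[1]+.5)/6-.5+235));print('puck rim',p[0].round(4),p[1].round(4))
print('tape',plane('top',(328,221),.02),plane('top',(328,236),.02),plane('top',(313,221),.02))
print(go(.37,-.05,.226,5)); print(go(.508,.295,.15,6))
E
```

```text
rack corner [0.4926 0.213  0.0028] miss 0.0006
rack corner [ 4.431e-01  2.082e-01 -1.000e-04] miss 0.0036
rack corner [0.513  0.0197 0.0069] miss 0.0007
rack corner [0.4627 0.0132 0.0055] miss 0.0013
rack centre [0.47783335 0.11353665 0.00377698]
puck [0.4944 0.4346 0.018 ]
puck [0.4995 0.389  0.018 ]
puck [0.5042 0.3406 0.018 ]
puck [0.5086 0.2948 0.018 ]
puck rim [0.495  0.4363 0.0102] 0.001
puck rim [0.4991 0.3893 0.0117] 0.0014
puck rim [0.5046 0.3413 0.0105] 0.0004
tape [0.59627092 0.26263029 0.02      ] [0.56598874 0.26304138 0.02      ] [0.59660101 0.29272864 0.02      ]
(array([ 34.52, -48.22,   0.07]), array([ -0.1,  -0.1, -80.3]))
(array([ 56.63, -78.08,   7.71]), array([ -0.1,  -0.1, -81.3]))
```

```bash
python3 -m creep '[[[-1,2.4,-3.4,0,0,0,-5.6],[-1,4.8,-6.8,0,0,0,-11],[-1,7.2,-10.2,0,0,0,-17],[-1,9.6,-13.6,0,0,0,-23],[-1,12,-17,0,0,0,-28],[-1,14.4,-20.4,0,0,0,-34],[-1,17,-24,0,0,0,-40],[-1,19.6,-27.4,0,0,0,-45],[-1,22,-31,0,0,0,-51],[-1,24.5,-34.4,0,0,0,-57],[-1,27,-38,0,0,0,-63],[-1,29.5,-41.4,0,0,0,-69],[-1,32,-45,0,0,0,-75],[-1,34.5,-48.2,0,0,0,-80.3],[-1,34.5,-48.2,0,0,0,-80.3],[-1,34.5,-48.2,0,0,0,-80.3]]]'; python3 -c "
from h import *
print(go(.508,.295,.15,6))"
```

```text
time: 1.7
tool_pos: [0.3699, -0.0501, 0.2265]
tool_rot: [0.675, 0.738, -0.0, -0.0]
contact_force: [0.9, -0.6, 0.4]
opening: 1.001
gripper_force: 0.0
(array([33.14, 16.84,  7.65]), array([-0. , -0. , -0.9]))
```

```bash
python3 -m creep '[[[-0.3,4,2,1,0,0,-0.9],[-0.3,8,4,2,0,0,-0.9],[-0.3,12,6.1,3,0,0,-0.9],[-0.3,16,8.1,4,0,0,-0.9],[-0.3,20,10.2,5,0,0,-0.9],[-0.3,24,12.2,6,0,0,-0.9],[-0.3,28,14.2,7,0,0,-0.9],[-0.3,31,15.7,7.6,0,0,-0.9],[-0.3,33.1,16.8,7.6,0,0,-0.9],[-0.3,33.1,16.8,7.6,0,0,-0.9],[-0.3,33.1,16.8,7.6,0,0,-0.9]]]'; python3 - <<'E'
from h import *
print(go(.508,.295,.025,6))
up=lambda i,k:cv2.resize(i,None,fx=k,fy=k,interpolation=cv2.INTER_CUBIC)
s=cams.camera('side')[190:350,230:430]
cv2.imwrite('pics/pre.png',up(s,3))
E
```

```text
time: 2.8
tool_pos: [0.5087, 0.2921, 0.1499]
tool_rot: [0.67, 0.742, -0.001, 0.0]
contact_force: [-0.3, -0.8, 0.0]
opening: 0.653
gripper_force: 0.0
(array([ 0.31, -0.02, 12.49]), array([-0.1,  0.1, -0.2]))
```

View pics/pre.png

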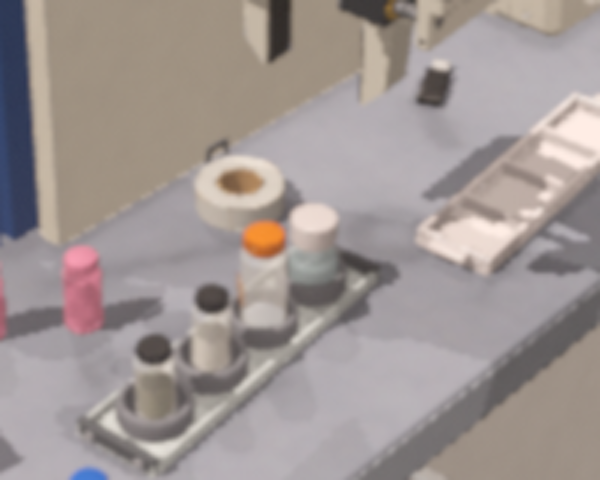

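```bash
python3 -m creep '[[[-0.3,0.2,0,3,0,0,0],[-0.3,0.2,0,6,0,0,0],[-0.3,0.2,0,9,0,0,0],[-0.3,0.2,0,10.5,0,0,0],[-0.3,0.2,0,11.5,0,0,0],[-0.3,0.2,0,12.2,0,0,0],[-0.3,0.2,0,12.5,0,0,0],[-0.3,0.2,0,12.5,0,0,0],[1,0.2,0,12.5,0,0,0],[1,0.2,0,12.5,0,0,0],[1,0.2,0,12.5,0,0,0],[1,0.2,0,12.5,0,0,0],[1,0.2,0,12.5,0,0,0],[1,0.2,0,12.5,0,0,0],[1,0.2,0,12.5,0,0,0],[1,0.2,0,12.5,0,0,0]]]'; python3 - <<'E'
from h import *
up=lambda i,k:cv2.resize(i,None,fx=k,fy=k,interpolation=cv2.INTER_CUBIC)
print(go(.47,.186,.12,6),go(.508,.295,.12,6))
E
```

```text
time: 4.45
tool_pos: [0.5084, 0.2958, 0.0258]
tool_rot: [0.67, 0.743, 0.0, 0.0]
contact_force: [0.1, -0.7, 3.0]
opening: 0.295
gripper_force: 30.0
(array([-10.52,  -4.95,  -9.42]), array([ 0. , -0. , -0.1])) (array([-0.07, -0.04, -9.42]), array([ 0. , -0. , -0.1]))
```

```bash
python3 -m creep '[[[1,0,0,-1,0,0,0],[1,0,0,-3,0,0,0],[1,0,0,-5,0,0,0],[1,-1,-0.5,-6,0,0,0],[1,-3,-1.4,-6,0,0,0],[1,-5,-2.3,-6,0,0,0],[1,-7,-3.3,-6,0,0,0],[1,-9,-4.2,-6,0,0,0],[1,-10,-4.7,-6,0,0,0],[1,-10.5,-4.9,-6,0,0,0],[1,-10.5,-4.9,-6,0,0,0],[1,-10.5,-4.9,-5,0,0,0],[1,-10.5,-4.9,-3.5,0,0,0],[1,-10.5,-4.9,-2,0,0,0],[1,-10.5,-4.9,-2,0,0,0],[1,-10.5,-4.9,-2,0,0,0]]]'; python3 - <<'E'
from h import *
print(go(.47,.186,.0208,6))
up=lambda i,k:cv2.resize(i,None,fx=k,fy=k,interpolation=cv2.INTER_CUBIC)
a=cams.camera('side')[200:350,250:450];b=cams.camera('top')[200:350,220:470]
cv2.imwrite('pics/jar.png',np.vstack([up(a,2)[:,:400],up(b,2)[:,100:500]]))
E
```

```text
time: 6.05
tool_pos: [0.4701, 0.187, 0.0454]
tool_rot: [0.669, 0.743, -0.0, -0.0]
contact_force: [0.0, 0.3, -0.3]
opening: 0.291
gripper_force: 30.0
(array([-0.1 , -0.02,  2.46]), array([-0.1, -0. , -0. ]))
```

View pics/jar.png

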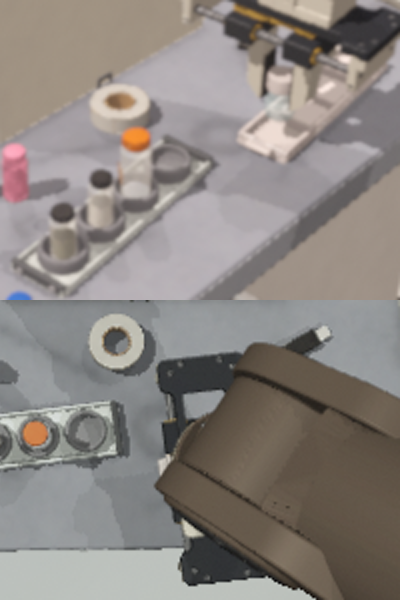

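```bash
python3 -m creep '[[[1,-0.1,0,0.8,0,0,0],[1,-0.1,0,1.5,0,0,0],[1,-0.1,0,2,0,0,0],[1,-0.1,0,2.2,0,0,0],[1,-0.1,0,2.3,0,0,0],[1,-0.1,0,2.4,0,0,0],[1,-0.1,0,2.4,0,0,0],[1,-0.1,0,2.4,0,0,0]]]'
```

```text
time: 6.95
tool_pos: [0.4706, 0.1853, 0.0219]
tool_rot: [0.67, 0.743, 0.0, 0.0]
contact_force: [0.2, 0.9, -0.2]
opening: 0.291
gripper_force: 30.0
```

```bash
python3 -m creep '[[[1,0,0,0.05,0,0,0],[1,0,0,0.1,0,0,0],[1,0,0,0.1,0,0,0],[1,0,0,0.1,0,0,0]]]';python3 -m creep '[[[1,0,0,0.05,0,0,0],[1,0,0,0.1,0,0,0],[1,0,0,0.1,0,0,0],[1,0,0,0.1,0,0,0]]]'
```

```text
time: 7.35
tool_pos: [0.4706, 0.1852, 0.0208]
tool_rot: [0.67, 0.743, 0.0, 0.0]
contact_force: [-0.1, -0.3, -0.2]
opening: 0.29
gripper_force: 30.0
time: 7.75
tool_pos: [0.4707, 0.1854, 0.0206]
tool_rot: [0.67, 0.743, 0.0, 0.0]
contact_force: [-3.0, -2.1, 15.2]
opening: 0.294
gripper_force: 30.0
```

```bash
python3 -m creep '[[[1,0,0,-0.1,0,0,0],[-0.3,0,0,-0.1,0,0,0],[-0.3,0,0,-0.1,0,0,0],[-0.3,0,0,-0.1,0,0,0],[-0.3,0,0,-0.1,0,0,0],[-0.3,0,0,-0.1,0,0,0],[-0.3,0,0,-1,0,0,0],[-0.3,0,0,-3,0,0,0],[-0.3,0,0,-6,0,0,0],[-0.3,0,0,-9,0,0,0],[-0.3,0,0,-10,0,0,0],[-0.3,0,0,-10,0,0,0],[-0.3,0,0,-10,0,0,0]]]'; python3 - <<'E'
from h import *
print(go(.5045,.3412,.12,6),go(.5045,.3412,.026,6))
E
```

```text
time: 9.05
tool_pos: [0.4702, 0.1848, 0.1192]
tool_rot: [0.67, 0.743, -0.0, 0.0]
contact_force: [0.1, -0.5, -0.6]
opening: 0.651
gripper_force: 0.0
(array([15.21,  5.02, -0.09]), array([-0. ,  0. , -0.1])) (array([15.21,  5.02,  9.31]), array([-0. ,  0. , -0.1]))
```

```bash
python3 -m creep '[[[-0.3,3,1,0,0,0,0],[-0.3,6.5,2.1,0,0,0,0],[-0.3,10,3.3,0,0,0,0],[-0.3,13,4.3,0,0,0,0],[-0.3,14.7,4.9,0,0,0,0],[-0.3,15.2,5,0,0,0,0],[-0.3,15.2,5,0,0,0,0],[-0.3,15.2,5,2,0,0,0],[-0.3,15.2,5,5,0,0,0],[-0.3,15.2,5,7.5,0,0,0],[-0.3,15.2,5,8.8,0,0,0],[-0.3,15.2,5,9.2,0,0,0],[-0.3,15.2,5,9.2,0,0,0],[1,15.2,5,9.2,0,0,0],[1,15.2,5,9.2,0,0,0],[1,15.2,5,9.2,0,0,0],[1,15.2,5,9.2,0,0,0],[1,15.2,5,9.2,0,0,0],[1,15.2,5,9.2,0,0,0],[1,15.2,5,9.2,0,0,0]]]'; python3 - <<'E'
from h import *
print(go(.475,.138,.12,6),go(.475,.138,.04,6))
up=lambda i,k:cv2.resize(i,None,fx=k,fy=k,interpolation=cv2.INTER_CUBIC)
a=cams.camera('side')[200:350,250:450]
cv2.imwrite('pics/jarset.png',up(a,4))
E
```

```text
time: 11.05
tool_pos: [0.5047, 0.3416, 0.028]
tool_rot: [0.67, 0.743, 0.0, 0.0]
contact_force: [0.5, 0.2, 4.4]
opening: 0.283
gripper_force: 30.0
(array([-19.95,  -5.05,  -9.2 ]), array([ 0. , -0. , -0.1])) (array([-19.95,  -5.05,  -1.2 ]), array([ 0. , -0. , -0.1]))
```

View pics/jarset.png

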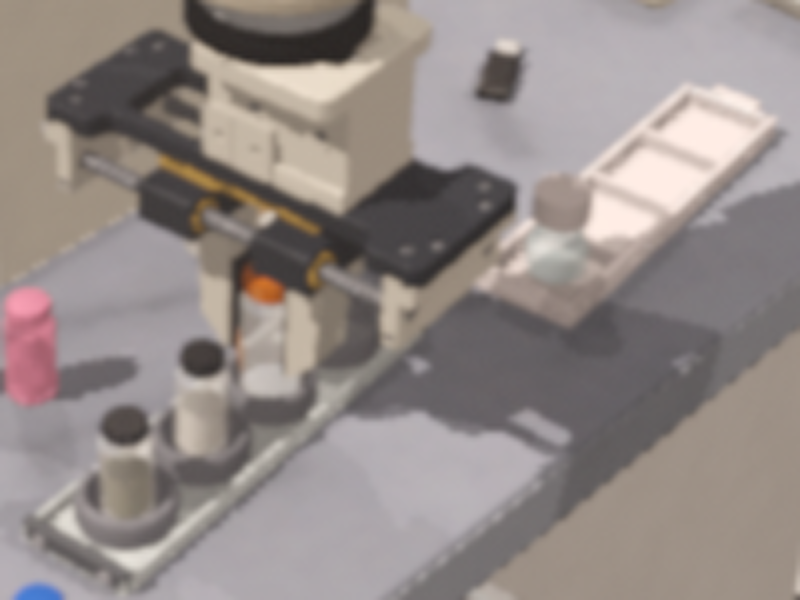

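The jar stands upright in the near (leftmost) bay, at crop (558,245). The tall vial is gripped by its body, with the orange cap just below the gripper. Next I carry it to bay +24.

```bash
python3 -m creep '[[[1,0,0,-1,0,0,0],[1,0,0,-3,0,0,0],[1,0,0,-6,0,0,0],[1,0,0,-8,0,0,0],[1,-1.5,-0.4,-8.5,0,0,0],[1,-4,-1,-8.5,0,0,0],[1,-7,-1.8,-8.5,0,0,0],[1,-10,-2.5,-8.5,0,0,0],[1,-13,-3.3,-8.5,0,0,0],[1,-16,-4,-8.5,0,0,0],[1,-18.5,-4.7,-8.5,0,0,0],[1,-19.9,-5,-8.5,0,0,0],[1,-19.9,-5,-8.5,0,0,0],[1,-19.9,-5,-6.5,0,0,0],[1,-19.9,-5,-4,0,0,0],[1,-19.9,-5,-2,0,0,0],[1,-19.9,-5,-0.8,0,0,0],[1,-19.9,-5,-0.3,0,0,0],[1,-19.9,-5,-0.3,0,0,0],[1,-19.9,-5,-0.3,0,0,0]]]'; python3 -c "
from h import *
print(go(.475,.138,.023,6))"
```

```text
time: 13.1
tool_pos: [0.4757, 0.139, 0.0313]
tool_rot: [0.67, 0.743, 0.0, 0.0]
contact_force: [0.0, -0.5, -1.1]
opening: 0.283
gripper_force: 30.0
(array([-0.09, -0.09,  0.83]), array([ 0.1, -0. , -0.1]))
```

```bash
python3 -m creep '[[[1,0,0,0.3,0,0,0],[1,0,0,0.5,0,0,0],[1,0,0,0.6,0,0,0],[1,0,0,0.7,0,0,0],[1,0,0,0.75,0,0,0],[1,0,0,0.75,0,0,0],[1,0,0,0.75,0,0,0]]]';python3 -m creep '[[[1,0,0,0.05,0,0,0],[1,0,0,0.1,0,0,0],[1,0,0,0.1,0,0,0],[1,0,0,0.1,0,0,0]]]'
```

```text
time: 13.8
tool_pos: [0.4753, 0.1384, 0.0232]
tool_rot: [0.67, 0.743, -0.0, 0.0]
contact_force: [1.0, 0.3, -0.2]
opening: 0.287
gripper_force: 30.0
time: 14.2
tool_pos: [0.4754, 0.1385, 0.0229]
tool_rot: [0.67, 0.743, 0.0, 0.0]
contact_force: [-2.5, -2.6, 11.3]
opening: 0.283
gripper_force: 30.0
```

```bash
python3 -m creep '[[[1,0,0,-0.08,0,0,0],[-0.3,0,0,-0.08,0,0,0],[-0.3,0,0,-0.08,0,0,0],[-0.3,0,0,-0.08,0,0,0],[-0.3,0,0,-0.08,0,0,0],[-0.3,0,0,-0.08,0,0,0],[-0.3,0,0,-1,0,0,0],[-0.3,0,0,-3,0,0,0],[-0.3,0,0,-6,0,0,0],[-0.3,0,0,-9,0,0,0],[-0.3,0,0,-10,0,0,0],[-0.3,0,0,-10,0,0,0],[-0.3,0,0,-10,0,0,0]]]'; python3 - <<'E'
from h import *
print(go(.4985,.3892,.026,6))
E
```

```text
time: 15.5
tool_pos: [0.475, 0.138, 0.1217]
tool_rot: [0.67, 0.742, -0.0, 0.0]
contact_force: [-1.0, -0.7, 0.6]
opening: 0.648
gripper_force: 0.0
(array([24.75,  4.92,  9.56]), array([-0. ,  0. , -0.1]))
```

```bash
python3 -m creep '[[[-0.3,3,0.6,0,0,0,0],[-0.3,7,1.4,0,0,0,0],[-0.3,11,2.2,0,0,0,0],[-0.3,15,3,0,0,0,0],[-0.3,19,3.8,0,0,0,0],[-0.3,22.5,4.5,0,0,0,0],[-0.3,24.3,4.9,0,0,0,0],[-0.3,24.7,4.9,0,0,0,0],[-0.3,24.7,4.9,0,0,0,0],[-0.3,24.7,4.9,2,0,0,0],[-0.3,24.7,4.9,5,0,0,0],[-0.3,24.7,4.9,7.5,0,0,0],[-0.3,24.7,4.9,9,0,0,0],[-0.3,24.7,4.9,9.5,0,0,0],[-0.3,24.7,4.9,9.5,0,0,0],[1,24.7,4.9,9.5,0,0,0],[1,24.7,4.9,9.5,0,0,0],[1,24.7,4.9,9.5,0,0,0],[1,24.7,4.9,9.5,0,0,0],[1,24.7,4.9,9.5,0,0,0]]]'; python3 -m creep '[[[1,0,0,0,0,0,0],[1,0,0,0,0,0,0],[1,0,0,0,0,0,0]]]'; python3 - <<'E'
from h import *
print(go(.480,.0906,.12,6))
up=lambda i,k:cv2.resize(i,None,fx=k,fy=k,interpolation=cv2.INTER_CUBIC)
a=cams.camera('side')[200:350,250:450]
cv2.imwrite('pics/tallset.png',up(a,4))
E
```

```text
time: 17.5
tool_pos: [0.4987, 0.3892, 0.0275]
tool_rot: [0.67, 0.743, 0.0, 0.0]
contact_force: [0.7, -0.1, 0.2]
opening: 0.265
gripper_force: 0.0
time: 17.8
tool_pos: [0.4987, 0.3892, 0.0274]
tool_rot: [0.67, 0.743, 0.0, 0.0]
contact_force: [0.4, -0.3, 1.4]
opening: 0.228
gripper_force: 30.0
(array([-29.51,  -4.93,  -9.27]), array([ 0. , -0. , -0.1]))
```

View pics/tallset.png

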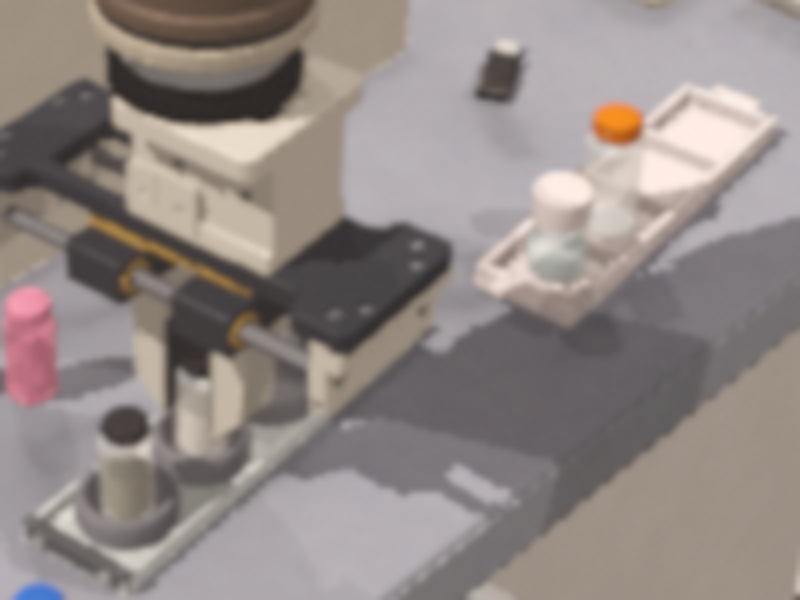

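The jar and the tall vial stand upright in bays +72 and +24, with the orange cap at crop (618,122). The pale vial is gripped.

```bash
python3 -m creep '[[[1,0,0,-1,0,0,0],[1,0,0,-3,0,0,0],[1,0,0,-6,0,0,0],[1,0,0,-8.5,0,0,0],[1,-1.5,-0.3,-9,0,0,0],[1,-5,-0.8,-9,0,0,0],[1,-9,-1.5,-9,0,0,0],[1,-13,-2.2,-9,0,0,0],[1,-17,-2.8,-9,0,0,0],[1,-21,-3.5,-9,0,0,0],[1,-25,-4.2,-9,0,0,0],[1,-28,-4.7,-9,0,0,0],[1,-29.5,-4.9,-9,0,0,0],[1,-29.5,-4.9,-9,0,0,0],[1,-29.5,-4.9,-9,0,0,0],[1,-29.5,-4.9,-7,0,0,0],[1,-29.5,-4.9,-4,0,0,0],[1,-29.5,-4.9,-1.5,0,0,0],[1,-29.5,-4.9,-0.3,0,0,0],[1,-29.5,-4.9,-0.3,0,0,0]]]'; python3 -m creep '[[[1,0,0,0,0,0,0],[1,0,0,0,0,0,0]]]'; python3 -c "
from h import *
print(go(.480,.0906,.0224,6))"
```

```text
time: 19.85
tool_pos: [0.4791, 0.0916, 0.029]
tool_rot: [0.669, 0.743, -0.001, -0.001]
contact_force: [-0.5, -0.0, -0.4]
opening: 0.228
gripper_force: 30.0
time: 20.05
tool_pos: [0.481, 0.0913, 0.0313]
tool_rot: [0.67, 0.743, 0.001, 0.0]
contact_force: [0.1, 0.5, -0.3]
opening: 0.228
gripper_force: 30.0
(array([-0.06, -0.11,  0.89]), array([ 0.1, -0. , -0.1]))
```

```bash
python3 -m creep '[[[1,-0.1,-0.1,0.3,0,0,0],[1,-0.1,-0.1,0.5,0,0,0],[1,-0.1,-0.1,0.65,0,0,0],[1,-0.1,-0.1,0.75,0,0,0],[1,-0.1,-0.1,0.75,0,0,0],[1,-0.1,-0.1,0.75,0,0,0]]]';python3 -m creep '[[[1,0,0,0.05,0,0,0],[1,0,0,0.1,0,0,0],[1,0,0,0.1,0,0,0],[1,0,0,0.1,0,0,0]]]'
```

```text
time: 20.65
tool_pos: [0.4794, 0.0896, 0.0227]
tool_rot: [0.67, 0.743, -0.0, -0.0]
contact_force: [0.8, 0.5, -0.5]
opening: 0.229
gripper_force: 30.0
time: 21.05
tool_pos: [0.4795, 0.0897, 0.0222]
tool_rot: [0.67, 0.743, 0.0, 0.0]
contact_force: [-1.8, -0.6, 8.6]
opening: 0.229
gripper_force: 30.0
```

```bash
python3 -m creep '[[[1,0,0,-0.05,0,0,0],[-0.3,0,0,-0.05,0,0,0],[-0.3,0,0,-0.05,0,0,0],[-0.3,0,0,-0.05,0,0,0],[-0.3,0,0,-0.05,0,0,0],[-0.3,0,0,-0.05,0,0,0],[-0.3,0,0,-0.05,0,0,0],[-0.3,0,0,-1,0,0,0],[-0.3,0,0,-3,0,0,0],[-0.3,0,0,-6,0,0,0],[-0.3,0,0,-9,0,0,0],[-0.3,0,0,-10,0,0,0],[-0.3,0,0,-10,0,0,0],[-0.3,0,0,-10,0,0,0]]]'; python3 - <<'E'
from h import *
print(go(.4935,.4370,.026,6))
E
```

```text
time: 22.45
tool_pos: [0.479, 0.0892, 0.1213]
tool_rot: [0.67, 0.742, -0.0, 0.0]
contact_force: [1.2, 1.0, -0.8]
opening: 0.648
gripper_force: 0.0
(array([34.46,  5.01,  9.51]), array([-0. ,  0. , -0.1]))
```

```bash
python3 -m creep '[[[-0.3,4,0.6,0,0,0,0],[-0.3,8,1.2,0,0,0,0],[-0.3,12,1.8,0,0,0,0],[-0.3,16,2.4,0,0,0,0],[-0.3,20,2.9,0,0,0,0],[-0.3,24,3.5,0,0,0,0],[-0.3,28,4.1,0,0,0,0],[-0.3,31.5,4.6,0,0,0,0],[-0.3,33.8,4.9,0,0,0,0],[-0.3,34.4,5,0,0,0,0],[-0.3,34.4,5,0,0,0,0],[-0.3,34.4,5,0,0,0,0],[-0.3,34.4,5,2,0,0,0],[-0.3,34.4,5,5,0,0,0],[-0.3,34.4,5,7.5,0,0,0],[-0.3,34.4,5,9,0,0,0],[-0.3,34.4,5,9.5,0,0,0],[-0.3,34.4,5,9.5,0,0,0],[-0.3,34.4,5,9.5,0,0,0]]]'; python3 -m creep '[[[1,0,0,0,0,0,0],[1,0,0,0,0,0,0],[1,0,0,0,0,0,0],[1,0,0,0,0,0,0],[1,0,0,0,0,0,0],[1,0,0,0,0,0,0],[1,0,0,0,0,0,0],[1,0,0,0,0,0,0],[1,0,0,0,0,0,0]]]'; python3 - <<'E'
from h import *
print(go(.485,.0431,.12,6))
up=lambda i,k:cv2.resize(i,None,fx=k,fy=k,interpolation=cv2.INTER_CUBIC)
a=cams.camera('side')[200:350,250:450]
cv2.imwrite('pics/paleset.png',up(a,4))
E
```

```text
time: 24.35
tool_pos: [0.4942, 0.4373, 0.0279]
tool_rot: [0.67, 0.743, 0.001, 0.0]
contact_force: [-0.0, 0.0, 0.3]
opening: 0.648
gripper_force: 0.0
time: 25.25
tool_pos: [0.4936, 0.437, 0.0267]
tool_rot: [0.67, 0.743, 0.0, -0.0]
contact_force: [-0.4, 0.4, 0.7]
opening: 0.23
gripper_force: 30.0
(array([-39.09,  -4.92,  -9.33]), array([ 0. , -0. , -0.1]))
```

View pics/paleset.png

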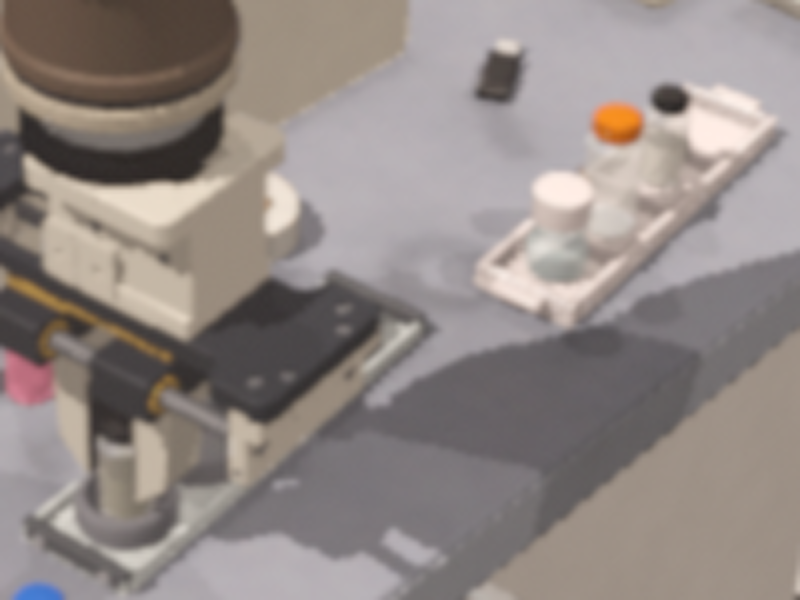

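The jar, tall vial and pale vial all stand upright in bays +72, +24 and -24, with the black cap at crop (668,98). The grey vial is gripped, and it goes to bay -72, aiming for a TCP height of 0.0217 m.

```bash
python3 -m creep '[[[1,0,0,-1,0,0,0],[1,0,0,-3,0,0,0],[1,0,0,-6,0,0,0],[1,0,0,-8.5,0,0,0],[1,-1.5,-0.2,-9,0,0,0],[1,-5,-0.6,-9,0,0,0],[1,-9,-1.1,-9,0,0,0],[1,-13,-1.6,-9,0,0,0],[1,-17,-2.1,-9,0,0,0],[1,-21,-2.6,-9,0,0,0],[1,-25,-3.1,-9,0,0,0],[1,-29,-3.7,-9,0,0,0],[1,-33,-4.2,-9,0,0,0],[1,-36,-4.6,-9,0,0,0],[1,-38.3,-4.8,-9,0,0,0],[1,-39.1,-4.9,-9,0,0,0],[1,-39.1,-4.9,-9,0,0,0],[1,-39.1,-4.9,-9,0,0,0]]]'; python3 -m creep '[[[1,0,0,2,0,0,0],[1,0,0,5,0,0,0],[1,0,0,7.5,0,0,0],[1,0,0,8.5,0,0,0],[1,0,0,8.7,0,0,0],[1,0,0,8.7,0,0,0],[1,0,0,8.7,0,0,0]]]'; python3 -c "
from h import *
print(go(.485,.0431,.0217,6))"
```

```text
time: 27.1
tool_pos: [0.485, 0.0439, 0.1168]
tool_rot: [0.669, 0.743, 0.0, -0.0]
contact_force: [-0.0, -0.0, 0.8]
opening: 0.231
gripper_force: 30.0
time: 27.8
tool_pos: [0.486, 0.0435, 0.0307]
tool_rot: [0.67, 0.743, 0.001, 0.001]
contact_force: [-0.0, -0.2, -0.4]
opening: 0.227
gripper_force: 30.0
(array([-0.03, -0.1 ,  0.9 ]), array([ 0.1, -0. , -0.1]))
```

```bash
python3 -m creep '[[[1,0,0,0.3,0,0,0],[1,0,0,0.5,0,0,0],[1,0,0,0.65,0,0,0],[1,0,0,0.75,0,0,0],[1,0,0,0.75,0,0,0],[1,0,0,0.75,0,0,0]]]';python3 -m creep '[[[1,0,0,0.05,0,0,0],[1,0,0,0.1,0,0,0],[1,0,0,0.1,0,0,0],[1,0,0,0.1,0,0,0]]]'
```

```text
time: 28.4
tool_pos: [0.4852, 0.0429, 0.0222]
tool_rot: [0.67, 0.743, -0.0, -0.0]
contact_force: [0.8, 0.4, -0.3]
opening: 0.229
gripper_force: 30.0
time: 28.8
tool_pos: [0.4853, 0.043, 0.0216]
tool_rot: [0.67, 0.743, 0.0, 0.0]
contact_force: [-1.9, -0.8, 5.6]
opening: 0.231
gripper_force: 30.0
```

```bash
python3 -m creep '[[[1,0,0,-0.03,0,0,0],[-0.3,0,0,-0.03,0,0,0],[-0.3,0,0,-0.03,0,0,0],[-0.3,0,0,-0.03,0,0,0],[-0.3,0,0,-0.03,0,0,0],[-0.3,0,0,-0.03,0,0,0],[-0.3,0,0,-0.03,0,0,0],[-0.3,0,0,-1,0,0,0],[-0.3,0,0,-3,0,0,0],[-0.3,0,0,-6,0,0,0],[-0.3,0,0,-9,0,0,0],[-0.3,0,0,-12,0,0,0],[-0.3,4,0,-14,0,0,0],[-0.3,9,0,-14,0,0,0],[-0.3,14,0,-14,0,0,0],[-0.3,19,0,-14,0,0,0],[-0.3,24,0,-14,0,0,0],[-0.3,29,0,-14,0,0,0],[-0.3,29,0,-14,0,0,0],[-0.3,29,0,-14,0,0,0]]]'; python3 - <<'E'
from h import *
up=lambda i,k:cv2.resize(i,None,fx=k,fy=k,interpolation=cv2.INTER_CUBIC)
a=cams.camera('side')[200:290,350:460];b=cams.camera('top')[230:320,345:465]
cv2.imwrite('pics/fin.png',np.vstack([up(a,3)[:,:330],up(b,3)[:,:330]]))
E
```

```text
time: 30.8
tool_pos: [0.4543, 0.333, 0.1617]
tool_rot: [0.668, 0.744, 0.0, -0.0]
contact_force: [-0.6, -0.4, -0.4]
opening: 0.652
gripper_force: 0.0
```

View pics/fin.png

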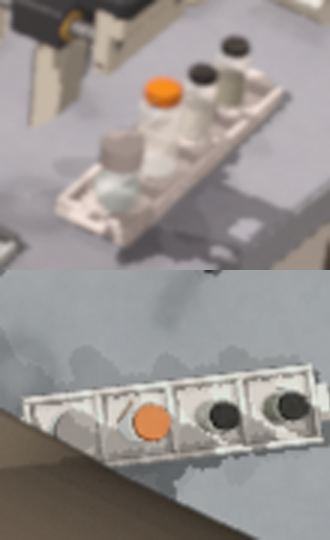

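All four stand upright, one to a bay. From left to right they are the jar (partly under the arm in the top view, clear in the side view at (118,170)), tall vial, pale vial and grey vial, which is the reverse of the rail order. The gripper is clear.

```bash
python3 -c "
from plant import ticket
print(ticket.job_done())"
```

```text
the job is handed in; nothing more can be done
None
```

The job is handed in: all four samples stand upright in the rack in reverse order (left to right: jar, tall vial, pale vial, grey vial), at about 31 s on the robot's clock, well under the 106 s limit.

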